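# Turn a bored pen-stand base over on the turn-over ramp

### The job

The pen-stand base on the tilted angle table has just been bored and its hold-down is slack: swing the hold-down arm well clear of the base and lift the base off. Carry it pocket side up to the turn-over ramp and let it drop, from no more than about 100 mm above the steel top edge, so that one end catches on that edge and the base flips over, shedding its chips, and ends lying flat in the cork-lined tray, pocket down and plain underside up, ready for its pad. Do not let the base fall on the bench, and leave the chisel, the wood blank and the glue bottle where they are.

Things in the scene. Friction and masses are not known exactly. Their poses are not given: they have to be found in the camera images.
- pen_base: the pen-stand base, a flat pale maple plate 64 x 100 x 10 mm (x, y, z), about 50 g, a round pocket 30 mm wide and 6 mm deep (dark inside) in the middle of its +z face, its -z face plain. Origin at the plate's middle. It starts pocket up on the angle table's sloping face, length level, lower long edge on two stop pins, one end (its +y end) 10 to 22 mm under the hold-down arm.
- angle_table: grey cast-iron tilting angle table, fixed, base 178 x 254 mm. Origin at the middle of its underside. Its top, 178 mm along the slope, 254 mm wide (y), is set at 30 degrees, rising towards its +x, so it faces up and to its -x (the robot). Two stop pins, 8 mm thick, 7 mm high, at y = -42 and +42 mm, 36 mm down the slope from the middle; between them the base's lower edge is free.
- face_middle (a point): the middle of the angle table's sloping face, on its surface, 110 mm above the bench; x, y, z axes as those of the angle table's body (not tilted).
- hold_down (a joint): angle of the slack hold-down arm about its stud, which stands square to the sloping face, rad; 0 = arm along the table's -y over the base's end, positive = tip swung up the slope, negative = down the slope. It turns to 1.65 either way against light friction (1 to 2 N at the tip) and stays where left. Beyond 1.0 either way it is clear of the base.
- strap_stud (a point): point on the axis of the hold-down's stud, 20.5 mm above the sloping face, 104 mm from the middle of the face along the table's +y; a black star knob 31 mm across stands on the stud, up to 44 mm above the face.
- strap_tip (a point): end of the hold-down's arched steel arm, 70 mm from the stud's axis, 20.5 mm above the sloping face. From 12 to 70 mm off the stud the arm is a bar 24 mm wide, its top 27 mm above the face; its underside is 21 mm above the face at mid length and 14 mm over the last 10 mm (the base's top is 10 mm above the face).
- ramp: shop-made plywood turn-over ramp with catch tray, fixed. Origin on the bench right below the front of the ramp's top edge, z up. The ramp board climbs from the bench at x = -0.14 to the edge at x = 0; the tray lies beyond the edge, below its upright front: inside x from 0 to 0.233, y from -0.098 to 0.098, cork floor 15 mm and walls 36 mm above the bench.
- ramp_edge: the ramp's top edge, a steel strip with a round nose of 5 mm radius, 160 mm long along the ramp's y; origin and axes as ramp, the top of the nose at x = -0.005, z = 0.110 in this frame.
- edge_middle (a point): middle of the top of the steel nose, 110 mm above the bench, axes as ramp. A base let go level, its length square across the edge, its middle 10 to 25 mm past the nose on the tray (+x) side, 30 to 80 mm above it, flips over into the tray; over about 35 mm past it does not turn fully; short of the nose it stays on the ramp or slides down it.
- tray_middle (a point): middle of the tray's cork floor, on its surface; axes as ramp.
- skew_chisel: a turning chisel with a dark wooden handle and a steel blade, 390 mm long, lying on the bench to one side; bystander. Origin near its ferrule, at bench height.
- blank_a: a square wooden blank 130 x 20 x 20 mm lying on the bench; bystander. Origin in the middle of its underside.
- glue_bottle: a white glue bottle, 40 mm across and 95 mm tall, standing on the bench between the angle table and the ramp; bystander. Origin in the middle of its underside.
Mind the look-alikes: they are no part of the job. There is more than one size of the pen_base; the job needs the largest.

How it is judged:
By the outcome, as a careful person would: the job done as asked, in the order asked, and still so for the second after the job is handed in, with the robot touching nothing.
It also fails if it takes over 54 s, if anything falls off the work surface, if the arm or the gripper's body presses on something with over 40 N, if the wrist force passes 120 N, or if a joint passes its speed limit or range.

### The arm

A 6-joint arm with a two-finger parallel gripper is mounted at the origin on the work surface. World frame = base frame: x ahead of the robot, y to its left, z up, the work surface at z = 0. Lengths are in m, angles in rad, forces in N, time in s.
With the tool pointing down it reaches from about 0.25 to 0.725 m from the base axis. Payload 4 kg.
Tool frame: the origin (TCP) lies midway between the tips of the shut fingers; the grasp point (between the pads) lies bot.tcp_to_grasp behind it (bot.tcp_to_grasp is the distance from the TCP to the grasp point, in m); z points along the fingers, y is the line along which they close (so a half turn about z gives the same grasp; the last joint's range is limited). The gripper opens to 85 mm and grips with 20 to 120 N. Pads are 22 mm wide; open, the fingers measure 114 mm over their backs; the gripper's body (76 mm by 85 mm) begins 54 mm behind the grasp point. The pads swing forward as they close: fully open they stand 13 mm farther back than shut.
Start: joints at [1.135, 0.241, 0.005, 1.335, 0, 1.571], TCP at [0.211, 0.453, 0.231] pointing down, gripper open.
Joint ranges: [-2.72, 2.72], [-1.05, 1.87], [-1.09, 1.28], [-1.99, 2.15], [-1.42, 1.44], [-3.14, 3.14]. Speed limits (rad/s): [2.79, 2.79, 3.14, 3.14, 3.14, 3.14].

### API

Orientations are given as a unit quaternion [x, y, z, w].
In Python, from workcell import readout, camera, bot gives the robot as it stands. The module is installed in compiled form; this text tells all that it offers.
- The arm moves only by the tool jog_arm, never from a script. Its argument "motion" is a list of rows, each an object of numbers: "x", "y", "z": the shift along the tool's x, y, z in mm; "spin": the turn about the tool's z in degrees; "fingers": the closure, from -1 (fully open) to 1 (shut). A call has 1 to 8 rows; each row is the pose to reach, as a shift and turn from the pose commanded when the call began, along the tool's axes at that moment; what a row does not reach only later rows make up. A row lasts 1/8 s, in which the tool goes at most 62.5 mm and 10.7 degrees, less where a joint would pass 70% of its speed; a pose out of reach is approached as far as the arm can. A call with a gripper value outside its range is refused whole. The fingers move at their own pace and stop on an object; the grip force is fixed at half the most. Time passes only in rows, so rows that repeat a pose let the fingers close. It gives the time, the measured TCP pose, the force, the opening and the grip force at its end, in the units of the state.
- readout.get_obs(): the state, without advancing time (a new reading comes with each control period).
- camera(name): name is "scene" or "top" or "wrist"; returns a dict with "pixels" (420x560x3 uint8, red, green, blue), "K" (3x3 intrinsics, pixels), "rvec" (rotation vector, rad) and "tvec" (3), from world to camera coordinates, as OpenCV has them. Camera axes: x right, y down, z forward; pixel columns grow to the right and rows downward; lengths in m; the calibration is good to about 2 mm. A picture is of the moment at which its call begins. There is no depth.
- bot.job_done(): hands the job in; it is judged then, once.
The state is a dict: "clock": time; "joint_pos": joint angles; "joint_vel": joint speeds; "tau": joint torques, N m; "eef_pos": TCP position; "tool_rot": TCP orientation; "ft_force": force on the tool from outside, world axes, zero at the start; "ft_torque": the same for the moment, N m; "grip_width": finger opening in m; "grasp_force": force on a finger pad.
Only numpy, scipy, OpenCV 4.12 (cv2) and the standard library are available. Lean on these libraries where they do the work, as an engineer would, in place of code of your own. Each camera call takes 0.05 s, during which the arm holds its last target. There are 200 camera calls.

## Working session

There is one attempt and no reset: what is moved stays moved. The work goes in short steps, Python scripts to look and compute and a tool call to move; the robot and the scene stay as the last step left them, time stands still between calls to the robot, and variables do not carry over. Pictures are saved under pics/ and viewed, at most 10 in all, crops included, and the job is handed in when it is done.

Besides the shell and the picture viewer there is one more tool, called as name([rows], argument=value, ...), one row to a line, values as JSON. jog_arm: Moves the arm, as the interface text tells. Its arguments: {"type":"object","properties":{"motion":{"type":"array"}},"required":["motion"]}

```bash
mkdir -p pics
python3 - <<'E'
from workcell import readout, camera, bot
import cv2,numpy as np,pickle
d={}
for n in("scene","top","wrist"):
    c=camera(n); d[n]=c
    cv2.imwrite(f"pics/{n}0.png",c["pixels"][:,:,::-1])
    R=cv2.Rodrigues(np.array(c["rvec"]))[0]; print(n,(-R.T@np.array(c["tvec"]).ravel()).round(3),R[2].round(2),c["K"][0][0])
pickle.dump(d,open("c0.pkl","wb"))
a=cv2.imread("pics/scene0.png");b=cv2.imread("pics/top0.png")
cv2.imwrite("pics/both.png",cv2.resize(np.vstack([a,b]),(800,1200))[:600]) 
o=readout.get_obs();print(o,bot.tcp_to_grasp)
E
```

```text
scene [0.973 0.431 0.984] [-0.39 -0.41 -0.83] 397.4080579921965
top [ 4.270e-01 -1.000e-03  1.291e+00] [ 0.12  0.01 -0.99] 402.0891812736986
wrist [0.146 0.48  0.374] [ 0.25 -0.12 -0.96] 342.53651875622745
{'clock': 0.15, 'joint_pos': array([ 1.13497059e+00,  2.41238699e-01,  4.02878943e-03,  1.33522525e+00,
       -4.74010269e-05,  1.57079074e+00]), 'joint_vel': array([ 0.00078733, -0.0020992 ,  0.0055308 ,  0.00070159, -0.00149706,
        0.00066721]), 'tau': array([-1.32440878e-04, -3.72634828e+01,  2.52638876e+01,  1.23548519e-02,
       -9.11463246e-06, -1.21711724e-05]), 'eef_pos': array([0.21088495, 0.45280892, 0.23061622]), 'tool_rot': array([ 2.16189506e-01,  9.76351077e-01, -8.05162391e-04, -1.54014019e-04]), 'ft_force': array([ 0.63001553, -0.31734242, -0.88028207]), 'ft_torque': array([-0.02883057,  0.00833547,  0.02979135]), 'grasp_force': 0.0, 'grip_width': 0.08532264473943194} 0.0187
```

View pics/scene0.png

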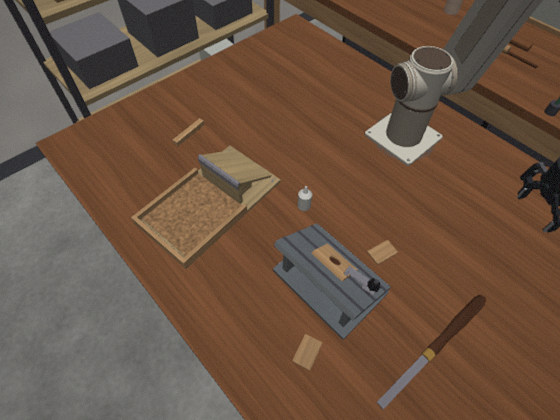

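View pics/top0.png

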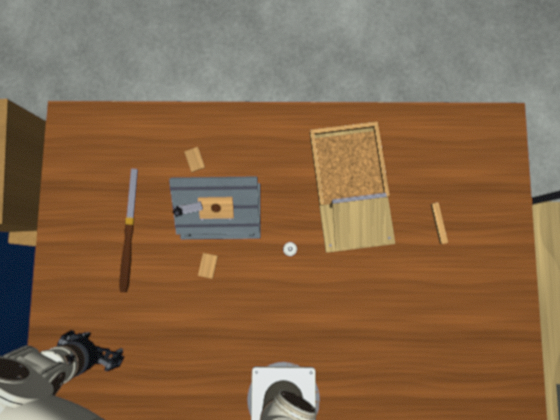

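The scene view shows the angle table at (330,270) with the pocketed plate at (335,262), the ramp and tray at (205,205), and the bottle at (305,200). In the top view the plate is at (216,208), with loose small plates on the bench at (194,159) and (207,266).

Of those three, I take the one on the table with the dark pocket and under the hold-down as the pen_base. I'll confirm it in an enlarged crop.

```bash
cat > h.py <<'E'
import cv2,numpy as np
def ray(c,uv):
    R=cv2.Rodrigues(np.array(c["rvec"],float))[0];t=np.array(c["tvec"],float).ravel()
    d=R.T@np.linalg.inv(np.array(c["K"]))@np.array([uv[0],uv[1],1.]); return -R.T@t,d
def onz(c,uv,z):
    o,d=ray(c,uv); return o+d*(z-o[2])/d[2]
def onplane(c,uv,p,n):
    o,d=ray(c,uv); return o+d*np.dot(p-o,n)/np.dot(d,n)
def two(c1,u1,c2,u2):
    o1,d1=ray(c1,u1);o2,d2=ray(c2,u2);d1/=np.linalg.norm(d1);d2/=np.linalg.norm(d2)
    s=np.linalg.lstsq(np.c_[d1,-d2],o2-o1,rcond=None)[0]
    a,b=o1+s[0]*d1,o2+s[1]*d2; return (a+b)/2,np.linalg.norm(a-b)
def proj(c,P): return cv2.projectPoints(np.array(P,float).reshape(-1,3),np.array(c["rvec"],float),np.array(c["tvec"],float),np.array(c["K"]),None)[0].reshape(-1,2)
E
python3 - <<'E'
import pickle,cv2,numpy as np
from h import *
d=pickle.load(open("c0.pkl","rb"));t=d["top"]["pixels"][:,:,::-1];s=d["scene"]["pixels"][:,:,::-1]
cv2.imwrite("pics/t1.png",cv2.resize(t[115:260,160:405],(784,464),interpolation=cv2.INTER_CUBIC))
cv2.imwrite("pics/s1.png",cv2.resize(s[145:335,130:395],(795,570),interpolation=cv2.INTER_CUBIC))
E
```

```text
(no output)
```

View pics/t1.png

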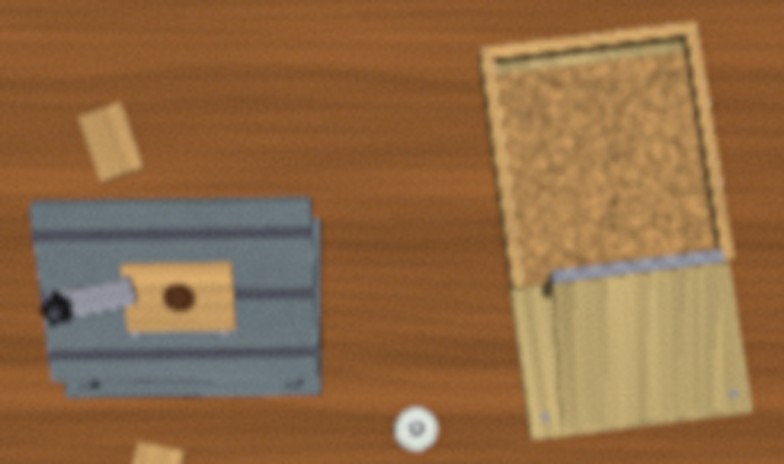

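View pics/s1.png

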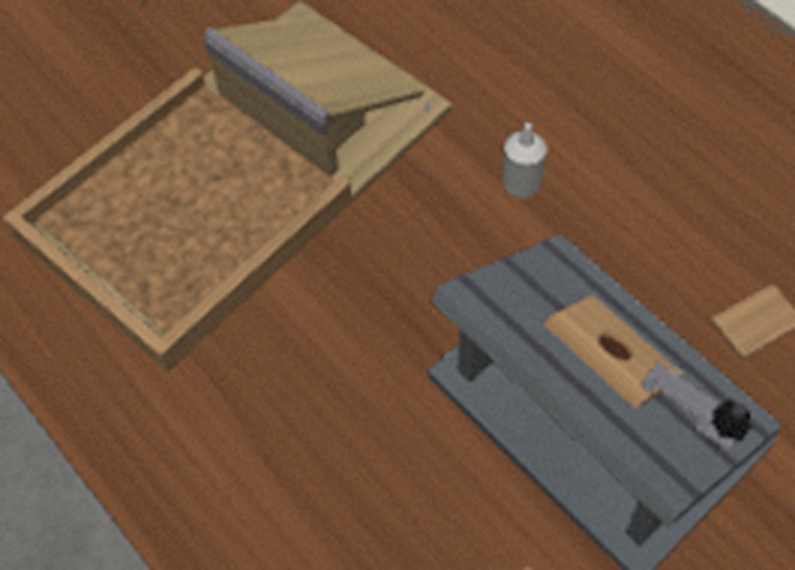

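The top crop shows the maple base, corners near (122,263), (233,262), (236,331) and (128,333), with its dark pocket at (179,297). The strap covers its left end and the knob is at (57,308). It is about 102 mm long and the only plate with a pocket, so it is the pen_base. The steel nose runs from (553,276) to (724,256). In the scene crop the pocket is at (614,347), the knob at (730,420), and the nose runs from (208,35) to (325,122).

Run:
```python
import pickle
from h import *
d=pickle.load(open("c0.pkl","rb"));T,S=d["top"],d["scene"]
tp=lambda u,v:((u+.5)/3.2-.5+160,(v+.5)/3.2-.5+115)
sp=lambda u,v:((u+.5)/3-.5+130,(v+.5)/3-.5+145)
for n,a,b in [("pocket",(179,297),(614,347)),("knob",(57,308),(730,420)),("noseL",(553,276),(325,120)),("noseR",(724,256),(208,33)),
  ("trayFarL",(482,48),(165,358)),("trayFarR",(697,24),(8,217)),("bottle",(416,429),(526,130)),("tabTopR",(312,198),(440,296))]:
    p,e=two(T,tp(*a),S,sp(*b)); print(n,p.round(4),round(e,4))
print("z-planes: noseL",onz(T,tp(553,276),.110).round(4),"noseR",onz(T,tp(724,256),.110).round(4))
print("tray far rim",onz(T,tp(482,48),.036).round(4),onz(T,tp(697,24),.036).round(4))
print("slots",[onz(T,tp(*q),z).round(4) for q,z in(((38,235),.14),((310,231),.14),((55,354),.085),((318,351),.085))])
p=onz(T,tp(179,297),.110+.004); print("pocket@z",p.round(4))
```

```text
pocket [0.5729 0.2014 0.1149] 0.0018
knob [0.56   0.3086 0.1333] 0.0021
noseL [ 0.5964 -0.145   0.0999] 0.0019
noseR [ 0.6156 -0.3042  0.1015] 0.0013
trayFarL [ 0.8382 -0.0823  0.0253] 0.0035
trayFarR [ 0.8642 -0.301   0.0289] 0.0002
bottle [ 0.4545 -0.0188  0.0846] 0.0042
tabTopR [0.6588 0.0807 0.1416] 0.0047
z-planes: noseL [ 0.5943 -0.1431  0.11  ] noseR [ 0.6138 -0.3016  0.11  ]
tray far rim [ 0.836  -0.0828  0.036 ] [ 0.8618 -0.2993  0.036 ]
slots [array([0.6253, 0.3275, 0.14  ]), array([0.6302, 0.0804, 0.14  ]), array([0.5214, 0.3227, 0.085 ]), array([0.5256, 0.0752, 0.085 ])]
pocket@z [0.5724 0.2023 0.114 ]
```

```bash
cat >> h.py <<'E'
def jog(pos,yaw=None):   # jog row (mm, deg) from the present TCP pose to a world TCP point; yaw = direction of tool y, rad
    from workcell import readout
    from scipy.spatial.transform import Rotation as Ro
    o=readout.get_obs();R=Ro.from_quat(o["tool_rot"]).as_matrix()
    m=R.T@(np.array(pos)-o["eef_pos"])*1000; y0=np.arctan2(R[1,1],R[0,1])
    s=0 if yaw is None else -np.degrees((yaw-y0+np.pi)%(2*np.pi)-np.pi)
    return dict(x=m[0].round(1),y=m[1].round(1),z=m[2].round(1),spin=round(s,1),yaw0=round(np.degrees(y0),1))
E
python3 -c "
from h import *
print(jog([.54,.21,.26],np.radians(91)))"
```

```text
{'x': np.float64(-400.9), 'y': np.float64(-81.2), 'z': np.float64(-29.2), 'spin': np.float64(-26.0), 'yaw0': np.float64(65.0)}
```

jog_arm([
  {"x": -401,"y": -81,"z": -29,"spin": -26,"fingers": 1},
  {"x": -401,"y": -81,"z": -29,"spin": -26,"fingers": 1},
  {"x": -401,"y": -81,"z": -29,"spin": -26,"fingers": 1},
  {"x": -401,"y": -81,"z": -29,"spin": -26,"fingers": 1},
  {"x": -401,"y": -81,"z": -29,"spin": -26,"fingers": 1},
  {"x": -401,"y": -81,"z": -29,"spin": -26,"fingers": 1},
  {"x": -401,"y": -81,"z": -29,"spin": -26,"fingers": 1},
  {"x": -401,"y": -81,"z": -29,"spin": -26,"fingers": 1},
])

```text
clock: 1.15
eef_pos: [0.5428, 0.2079, 0.2593]
tool_rot: [-0.006, 1.0, -0.0, -0.0]
ft_force: [-0.5, -0.1, -0.6]
grip_width: 0.0
grasp_force: 0.0
```

Run:
```python
from workcell import camera
import cv2,pickle
c=camera("wrist");pickle.dump(c,open("w1.pkl","wb"))
cv2.imwrite("pics/w1.png",cv2.resize(c["pixels"][:,:,::-1],(784,588),interpolation=cv2.INTER_CUBIC))
```

```text
(no output)
```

View pics/w1.png

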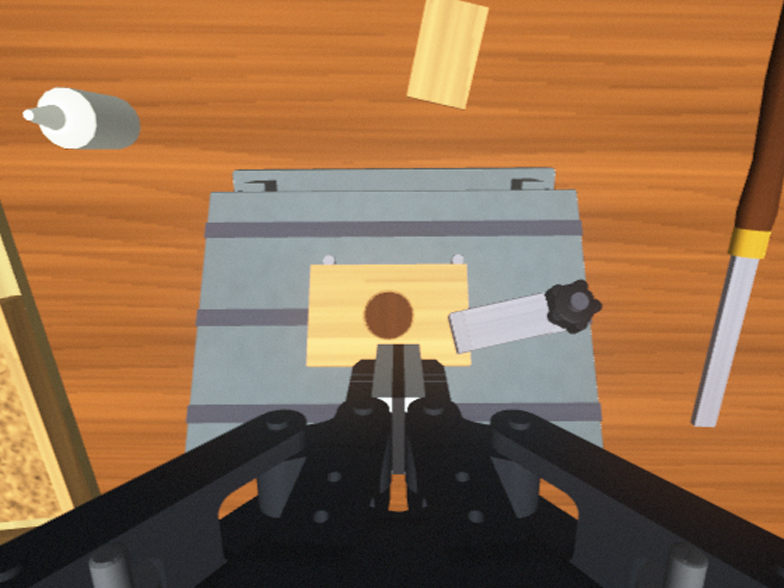

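The wrist view, with its top toward the robot, shows the base with corners (310,265), (466,265), (470,365) and (307,366). The pocket is at (388,315), the pins at (329,260) and (457,260), the strap tip at (459,333) and the knob at (573,307). The shut fingertips are only about 16 mm across.

Run:
```python
import pickle
from h import *
c=pickle.load(open("w1.pkl","rb"))
px=lambda u,v:((u+.5)/1.4-.5,(v+.5)/1.4-.5)
print(cv2.Rodrigues(np.array(c["rvec"]))[0].round(2)[2])
P=onz(c,px(388,315),.1187);print("pocket rim",P.round(4))
n=np.array([-.5,0,.866]);N=n
for q in [(310,265),(466,265),(470,365),(307,366)]:print("corner",onplane(c,px(*q),P,N).round(4))
for q in [(329,260),(457,260)]:print("pin top",onplane(c,px(*q),P-.003*N,N).round(4))
for q in [(201,310),(582,302)]:print("slot/edge on face",onplane(c,px(*q),P-.010*N,N).round(4))
for q in [(211,192),(577,190)]:print("lower edge",onplane(c,px(*q),P-.010*N,N).round(4))
print("knob",onplane(c,px(575,300),P+.034*N,N).round(4),"strap tip",onplane(c,px(455,332),P+.015*N,N).round(4))
print("knob foot",(onplane(c,px(575,300),P+.034*N,N)-.044*N).round(4))
```

```text
[ 0.27  0.   -0.96]
pocket rim [0.5722 0.1993 0.1187]
corner [0.5445 0.1487 0.1027]
corner [0.5434 0.249  0.1021]
corner [0.5986 0.2499 0.1339]
corner [0.6    0.1504 0.1348]
pin top [0.5421 0.1603 0.0979]
pin top [0.5413 0.2436 0.0974]
slot/edge on face [0.574  0.0779 0.1082]
slot/edge on face [0.5669 0.3257 0.1041]
lower edge [0.5022 0.0756 0.0667]
lower edge [0.4981 0.3289 0.0643]
knob [0.5523 0.3045 0.1464] strap tip [0.5756 0.2392 0.1379]
knob foot [0.5743 0.3045 0.1083]
```

jog_arm([
  {"x": 15,"y": 64,"z": 20,"fingers": 1},
  {"x": 15,"y": 64,"z": 90,"fingers": 1},
  {"x": 15,"y": 64,"z": 152,"fingers": 1},
  {"x": 15,"y": 64,"z": 152,"fingers": 1},
  {"x": -4,"y": 65,"z": 141,"fingers": 1},
  {"x": -22,"y": 65,"z": 131,"fingers": 1},
  {"x": -41,"y": 66,"z": 120,"fingers": 1},
  {"x": -59,"y": 66,"z": 110,"fingers": 1},
])

```text
validation failed for argument at $.mo...
```

jog_arm([
  {"x": 15,"y": 64,"z": 20,"spin": 0,"fingers": 1},
  {"x": 15,"y": 64,"z": 90,"spin": 0,"fingers": 1},
  {"x": 15,"y": 64,"z": 152,"spin": 0,"fingers": 1},
  {"x": 15,"y": 64,"z": 152,"spin": 0,"fingers": 1},
  {"x": -4,"y": 65,"z": 141,"spin": 0,"fingers": 1},
  {"x": -22,"y": 65,"z": 131,"spin": 0,"fingers": 1},
  {"x": -41,"y": 66,"z": 120,"spin": 0,"fingers": 1},
  {"x": -59,"y": 66,"z": 110,"spin": 0,"fingers": 1},
])

```text
clock: 2.2
eef_pos: [0.5983, 0.2779, 0.1532]
tool_rot: [-0.009, 1.0, 0.0, 0.0]
ft_force: [-0.2, -0.3, -0.7]
grip_width: -0.0002
grasp_force: 0.7
```

jog_arm([
  {"x": 0,"y": 0,"z": -60,"spin": 0,"fingers": 1},
  {"x": 30,"y": -30,"z": -100,"spin": 0,"fingers": -0.15},
  {"x": 55,"y": -85,"z": -100,"spin": 0,"fingers": -0.15},
  {"x": 55,"y": -85,"z": -100,"spin": 0,"fingers": -0.15},
  {"x": 55,"y": -85,"z": -100,"spin": 0,"fingers": -0.15},
])

```text
clock: 2.82
eef_pos: [0.5454, 0.1922, 0.253]
tool_rot: [-0.009, 1.0, 0.001, 0.002]
ft_force: [-0.1, 0.2, -0.2]
grip_width: 0.0489
grasp_force: 0.0
```

Run:
```python
from workcell import camera,readout
import cv2,pickle
c=camera("wrist");pickle.dump(c,open("w2.pkl","wb"))
cv2.imwrite("pics/w2.png",cv2.resize(c["pixels"][:,:,::-1],(784,588),interpolation=cv2.INTER_CUBIC))
o=readout.get_obs();print(o["joint_pos"].round(3))
```

```text
[0.339 0.39  0.268 1.445 0.    0.321]
```

View pics/w2.png

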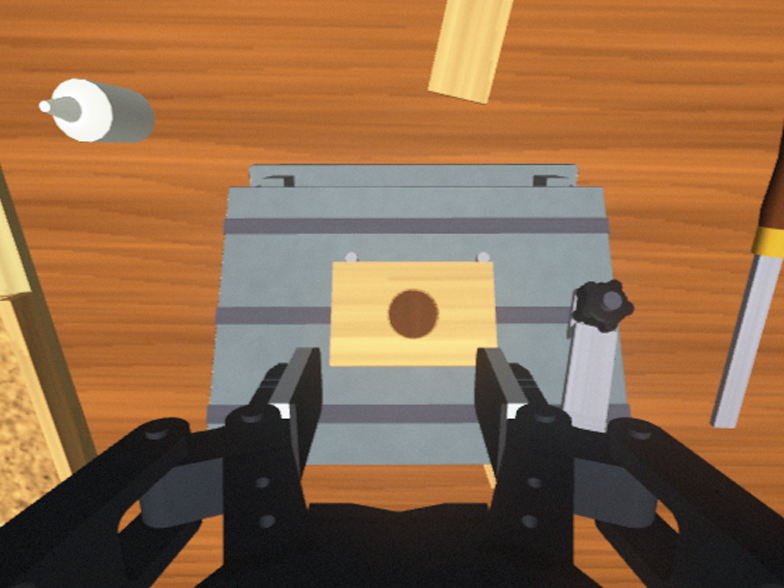

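The hold-down now points up the slope, with its bar between (605,330) and (585,430), clear of the base. The base has not moved: corners (332,262), (494,262), (498,365) and (330,366), pocket at (413,314).

The tool stays vertical, so I'll grip along the base's level length, with one finger in the pocket and the other outside the free end.

Run:
```python
import pickle
from h import *
c=pickle.load(open("w2.pkl","rb"))
px=lambda u,v:((u+.5)/1.4-.5,(v+.5)/1.4-.5)
P=onz(c,px(413,314),.1187);print("pocket rim",P.round(4));N=np.array([-.5,0,.866])
for q in [(332,262),(494,262),(498,365),(330,366)]:print("corner",onplane(c,px(*q),P,N).round(4))
# tips: pad inner edge points on the plane of the jaw (x = TCP x +-11 mm) -> cast on vertical plane x=.5454-/+.011
for q in [(322,350),(477,350),(296,348),(500,348)]:print("tip",onplane(c,px(*q),np.array([.5454+.011,0,0]),np.array([1.,0,0])).round(4))
print(jog([.5696,.168,.130],np.radians(90.7)))
```

```text
pocket rim [0.5724 0.1995 0.1187]
corner [0.5444 0.1484 0.1025]
corner [0.5429 0.2504 0.1017]
corner [0.5985 0.2506 0.1338]
corner [0.6003 0.1503 0.1348]
tip [0.5564 0.1581 0.2104]
tip [0.5564 0.2235 0.208 ]
tip [0.5564 0.1468 0.2087]
tip [0.5564 0.2338 0.2055]
{'x': np.float64(-23.1), 'y': np.float64(-25.3), 'z': np.float64(122.3), 'spin': np.float64(0.4), 'yaw0': np.float64(91.1)}
```

jog_arm([
  {"x": -23,"y": -25,"z": 50,"spin": 0.4,"fingers": -0.15},
  {"x": -23,"y": -25,"z": 90,"spin": 0.4,"fingers": -0.15},
  {"x": -23,"y": -25,"z": 123,"spin": 0.4,"fingers": -0.15},
  {"x": -23,"y": -25,"z": 130,"spin": 0.4,"fingers": -0.15},
  {"x": -23,"y": -25,"z": 132,"spin": 0.4,"fingers": -0.15},
  {"x": -23,"y": -25,"z": 134,"spin": 0.4,"fingers": -0.15},
])

```text
clock: 3.62
eef_pos: [0.5696, 0.1679, 0.1181]
tool_rot: [-0.006, 1.0, 0.001, 0.002]
ft_force: [-0.3, -0.3, -0.1]
grip_width: 0.0494
grasp_force: 0.0
```

Run:
```python
from workcell import camera
import cv2,numpy as np
from h import *
a=camera("wrist")["pixels"];s=camera("scene");u,v=proj(s,[.57,.18,.13])[0].astype(int);s=s["pixels"][v-45:v+45,u-60:u+60]
a=cv2.resize(a[170:380,150:430],(440,330),interpolation=cv2.INTER_CUBIC);s=cv2.resize(s,(440,330)[::1] if 0 else (360,270),interpolation=cv2.INTER_CUBIC)
s=cv2.copyMakeBorder(s,0,60,0,0,cv2.BORDER_CONSTANT)
cv2.imwrite("pics/w3.png",np.hstack([a,s])[:,:,::-1])
print(jog([.5696,.168,.114],np.radians(90.7)))
```

```text
{'x': np.float64(-0.5), 'y': np.float64(0.5), 'z': np.float64(3.7), 'spin': np.float64(-0.1), 'yaw0': np.float64(90.6)}
```

View pics/w3.png

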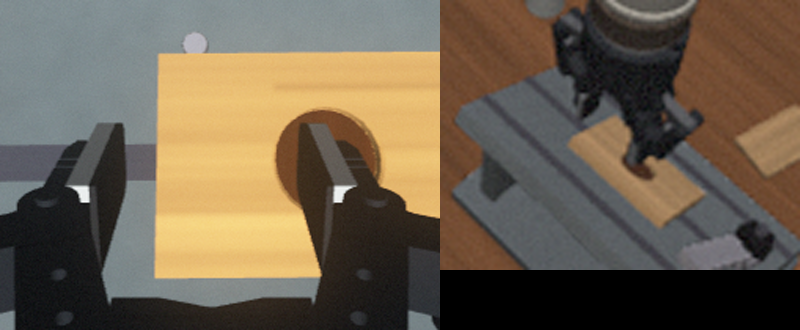

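The right finger stands over the pocket (its tip at (315,125), pocket centre at (327,155)), and the left finger is outside the plate end, with its tip at (110,125) and the end at x=157. I'll lower gently until it touches the pocket floor.

jog_arm([
  {"x": 0,"y": 0,"z": 1,"spin": 0,"fingers": -0.15},
  {"x": 0,"y": 0,"z": 2,"spin": 0,"fingers": -0.15},
  {"x": 0,"y": 0,"z": 2.5,"spin": 0,"fingers": -0.15},
  {"x": 0,"y": 0,"z": 3,"spin": 0,"fingers": -0.15},
  {"x": 0,"y": 0,"z": 3,"spin": 0,"fingers": -0.15},
])

```text
clock: 4.35
eef_pos: [0.5682, 0.1671, 0.1133]
tool_rot: [-0.005, 1.0, -0.0, -0.0]
ft_force: [-0.4, -1.1, -0.3]
grip_width: 0.0493
grasp_force: 0.0
```

jog_arm([
  {"x": -1,"y": 0,"z": 0.7,"spin": 0,"fingers": -0.15},
  {"x": -1,"y": 0,"z": 1.4,"spin": 0,"fingers": -0.15},
  {"x": -1,"y": 0,"z": 1.4,"spin": 0,"fingers": -0.15},
])

```text
clock: 4.72
eef_pos: [0.5691, 0.167, 0.1118]
tool_rot: [-0.005, 1.0, -0.0, -0.0]
ft_force: [0.1, 0.2, -0.4]
grip_width: 0.0489
grasp_force: 0.0
```

jog_arm([
  {"x": -1,"y": 1,"z": -0.7,"spin": 0,"fingers": 0.0},
  {"x": -1,"y": 1,"z": -1,"spin": 0,"fingers": 0.2},
  {"x": -1,"y": 1,"z": -1,"spin": 0,"fingers": 1},
  {"x": -1,"y": 1,"z": -1,"spin": 0,"fingers": 1},
  {"x": -1,"y": 1,"z": -1,"spin": 0,"fingers": 1},
])

```text
clock: 5.35
eef_pos: [0.5699, 0.168, 0.1138]
tool_rot: [-0.006, 1.0, -0.0, -0.0]
ft_force: [-4.3, -0.1, 5.4]
grip_width: 0.0321
grasp_force: 57.5
```

jog_arm([
  {"x": 1,"y": 0,"z": -2,"spin": 0,"fingers": 1},
  {"x": 2,"y": 0,"z": -5,"spin": 0,"fingers": 1},
  {"x": 3,"y": 0,"z": -8,"spin": 0,"fingers": 1},
  {"x": 3,"y": 0,"z": -8,"spin": 0,"fingers": 1},
])

```text
clock: 5.85
eef_pos: [0.5674, 0.1681, 0.1212]
tool_rot: [-0.005, 1.0, 0.0, 0.0]
ft_force: [0.5, 0.7, 0.3]
grip_width: 0.0319
grasp_force: 65.0
```

Run:
```python
from workcell import camera
import cv2,numpy as np
from h import *
a=camera("wrist")["pixels"];s=camera("scene");u,v=proj(s,[.57,.18,.13])[0].astype(int);s=s["pixels"][v-45:v+45,u-60:u+60]
a=cv2.resize(a[170:380,150:430],(440,330),interpolation=cv2.INTER_CUBIC);s=cv2.resize(s,(360,270),interpolation=cv2.INTER_CUBIC)
s=cv2.copyMakeBorder(s,0,60,0,0,cv2.BORDER_CONSTANT)
cv2.imwrite("pics/w4.png",np.hstack([a,s])[:,:,::-1])
```

```text
(no output)
```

View pics/w4.png

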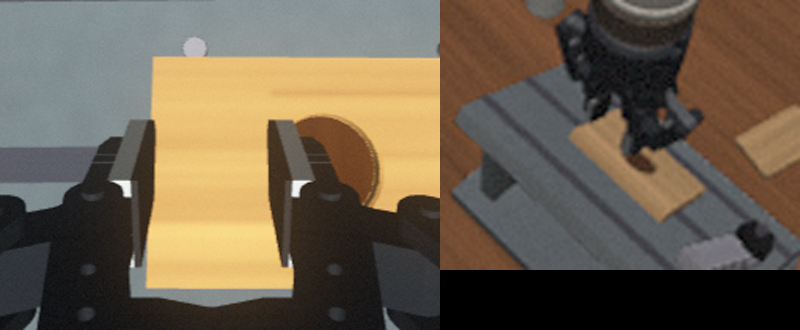

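The left pad is on the plate end (x≈150) and the right pad sits in the pocket against its wall (x≈270). The base has lifted with the hand, with 65 N of grip. I'll raise it and carry it to the ramp.

jog_arm([
  {"x": 0,"y": 0,"z": -30,"spin": 0,"fingers": 1},
  {"x": 0,"y": 0,"z": -80,"spin": 0,"fingers": 1},
  {"x": 0,"y": -15,"z": -124,"spin": 5,"fingers": 1},
  {"x": -3,"y": -55,"z": -130,"spin": 14,"fingers": 1},
  {"x": -5,"y": -105,"z": -130,"spin": 24,"fingers": 1},
  {"x": -8,"y": -155,"z": -130,"spin": 34,"fingers": 1},
  {"x": -10,"y": -205,"z": -130,"spin": 44,"fingers": 1},
  {"x": -13,"y": -255,"z": -130,"spin": 54,"fingers": 1},
])

```text
clock: 6.95
eef_pos: [0.5829, -0.0884, 0.2508]
tool_rot: [0.452, 0.892, 0.0, 0.0]
ft_force: [-0.6, -0.0, -0.6]
grip_width: 0.0322
grasp_force: 65.0
```

Run:
```python
from h import *
print(jog([.5885,-.2192,.245],np.radians(6.9)))
```

```text
{'x': np.float64(-108.8), 'y': np.float64(-72.9), 'z': np.float64(5.8), 'spin': np.float64(29.4), 'yaw0': np.float64(36.3)}
```

jog_arm([
  {"x": -37,"y": -25,"z": 2,"spin": 10,"fingers": 1},
  {"x": -74,"y": -50,"z": 4,"spin": 20,"fingers": 1},
  {"x": -109,"y": -73,"z": 6,"spin": 29.4,"fingers": 1},
  {"x": -109,"y": -73,"z": 6,"spin": 29.4,"fingers": 1},
  {"x": -109,"y": -73,"z": 6,"spin": 29.4,"fingers": 1},
])

```text
clock: 7.58
eef_pos: [0.5893, -0.2176, 0.2445]
tool_rot: [0.661, 0.75, 0.0, -0.0]
ft_force: [-0.8, -0.0, -0.2]
grip_width: 0.0318
grasp_force: 64.9
```

Run:
```python
from workcell import camera
import cv2,numpy as np,pickle
from h import *
w=camera("wrist");s=camera("scene");pickle.dump((w,s),open("r1.pkl","wb"))
u,v=proj(s,[.6,-.22,.2])[0].astype(int)
print(u,v)
s=s["pixels"][max(v-60,0):v+60,max(u-60,0):u+60]
a=cv2.resize(w["pixels"],(440,330),interpolation=cv2.INTER_CUBIC);s=cv2.resize(s,(330,330),interpolation=cv2.INTER_CUBIC)
cv2.imwrite("pics/w5.png",np.hstack([a,s])[:,:,::-1])
```

```text
216 145
```

View pics/w5.png

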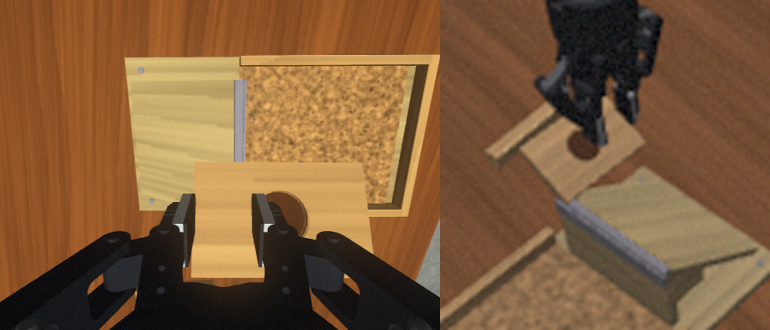

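The wrist view shows the base held pocket up, its long edge from (195,162) to (365,163), square to the steel nose at x≈239 (rows 80–160). The scene crop shows it rolled about 30 degrees above the ramp edge. I'll compute the offsets.

Run:
```python
import pickle
from h import *
w,s=pickle.load(open("r1.pkl","rb"))
px=lambda u,v:((u+.5)/.786-.5,(v+.5)/.786-.5)
im=w["pixels"].astype(int)
# nose: bluish-grey columns between rows 105..190 of the full image
C=[]
for r in range(108,196,8):
    p=im[r,270:340]; m=np.where((p[:,2]-p[:,0]>-12))[0]
    if len(m): C.append((270+m.min(),270+m.max(),r))
print(C)
for a,b,r in (C[0],C[len(C)//2],C[-1]):print("nose L/R",onz(w,(a,r),.108).round(4),onz(w,(b,r),.105).round(4),"mid",onz(w,((a+b)/2,r),.109).round(4))
A,B=onz(w,px(195,162),.233),onz(w,px(366,163),.233);print("low edge",A.round(4),B.round(4),np.linalg.norm(A-B).round(4),np.degrees(np.arctan2(*(B-A)[1::-1])).round(2))
D=onz(w,px(187,277),.265);print("high-left",D.round(4), "width horiz",np.linalg.norm((D-A)[:2]).round(4))
ex=np.array([np.cos(.12),np.sin(.12),0]);ey=np.array([-ex[1],ex[0],0]);N=np.array([.604,-.2224,.11])
for q in(A,B,D):print("ramp xy",((q-N)@ex).round(4),((q-N)@ey).round(4))
```

```text
[(np.int64(299), np.int64(312), 108), (np.int64(299), np.int64(312), 116), (np.int64(299), np.int64(312), 124), (np.int64(299), np.int64(312), 132), (np.int64(299), np.int64(311), 140), (np.int64(299), np.int64(311), 148), (np.int64(299), np.int64(311), 156), (np.int64(299), np.int64(311), 164), (np.int64(299), np.int64(311), 172), (np.int64(299), np.int64(311), 180), (np.int64(299), np.int64(311), 188)]
nose L/R [ 0.5907 -0.1513  0.108 ] [ 0.6011 -0.15    0.105 ] mid [ 0.5957 -0.1506  0.109 ]
nose L/R [ 0.595  -0.1822  0.108 ] [ 0.605  -0.1813  0.105 ] mid [ 0.5998 -0.1815  0.109 ]
nose L/R [ 0.5996 -0.2153  0.108 ] [ 0.6099 -0.2147  0.105 ] mid [ 0.6045 -0.2144  0.109 ]
low edge [ 0.5679 -0.1984  0.233 ] [ 0.6697 -0.1862  0.233 ] 0.1025 6.87
high-left [ 0.5722 -0.2538  0.265 ] width horiz 0.0555
ramp xy -0.033 0.0281
ramp xy 0.0695 0.0281
ramp xy -0.0353 -0.0274
```

jog_arm([
  {"x": 0,"y": 0,"z": 45,"spin": 0,"fingers": 1},
  {"x": 0,"y": 0,"z": 85,"spin": 0,"fingers": 1},
  {"x": 0,"y": 0,"z": 106,"spin": 0,"fingers": 1},
  {"x": 0,"y": 0,"z": 112,"spin": 0,"fingers": 1},
  {"x": 0,"y": 0,"z": 114,"spin": 0,"fingers": 1},
  {"x": 0,"y": 0,"z": 116,"spin": 0,"fingers": 1},
  {"x": 0,"y": 0,"z": 118,"spin": 0,"fingers": 1},
  {"x": 0,"y": 0,"z": 118,"spin": 0,"fingers": 1},
])

```text
clock: 8.68
eef_pos: [0.5904, -0.2183, 0.1283]
tool_rot: [0.661, 0.75, 0.001, 0.001]
ft_force: [1.0, -0.3, 2.9]
grip_width: 0.0318
grasp_force: 66.1
```

jog_arm([
  {"x": 0,"y": 0,"z": 1,"spin": 0,"fingers": 1},
  {"x": 0,"y": 0,"z": 2,"spin": 0,"fingers": 1},
  {"x": 0,"y": 0,"z": 3,"spin": 0,"fingers": 1},
  {"x": 0,"y": 0,"z": 4,"spin": 0,"fingers": 1},
  {"x": 0,"y": 0,"z": 4,"spin": 0,"fingers": 1},
])

```text
clock: 9.3
eef_pos: [0.5914, -0.2199, 0.1265]
tool_rot: [0.662, 0.75, 0.0, 0.004]
ft_force: [-1.4, -2.8, 10.4]
grip_width: 0.0318
grasp_force: 64.2
```

jog_arm([
  {"x": 0,"y": 0,"z": 1.5,"spin": 0,"fingers": 1},
  {"x": 0,"y": 0,"z": 3,"spin": 0,"fingers": 1},
  {"x": 0,"y": 0,"z": 4.5,"spin": 0,"fingers": 1},
  {"x": 0,"y": 0,"z": 6,"spin": 0,"fingers": 1},
  {"x": 0,"y": 0,"z": 6,"spin": 0,"fingers": 1},
])

```text
clock: 9.93
eef_pos: [0.5932, -0.2213, 0.1235]
tool_rot: [0.662, 0.75, 0.001, 0.007]
ft_force: [-1.9, -4.9, 19.5]
grip_width: 0.0315
grasp_force: 77.9
```

jog_arm([
  {"x": 0,"y": -0.5,"z": 1.5,"spin": 0,"fingers": 1},
  {"x": 0,"y": -1,"z": 3,"spin": 0,"fingers": 1},
  {"x": 0,"y": -1.5,"z": 4.5,"spin": 0,"fingers": 1},
  {"x": 0,"y": -2,"z": 6,"spin": 0,"fingers": 1},
  {"x": 0,"y": -2,"z": 6,"spin": 0,"fingers": 1},
])

```text
clock: 10.55
eef_pos: [0.5939, -0.2234, 0.121]
tool_rot: [0.662, 0.749, 0.002, 0.011]
ft_force: [-0.4, -7.6, 28.7]
grip_width: 0.032
grasp_force: 82.3
```

Run:
```python
from workcell import camera
import cv2,numpy as np,pickle
from h import *
w=camera("wrist");s=camera("scene");t=camera("top");pickle.dump((w,s,t),open("r2.pkl","wb"))
u,v=proj(s,[.6,-.22,.13])[0].astype(int)
s=s["pixels"][v-45:v+45,u-45:u+45]
a=cv2.resize(w["pixels"],(440,330),interpolation=cv2.INTER_CUBIC);s=cv2.resize(s,(330,330),interpolation=cv2.INTER_CUBIC)
cv2.imwrite("pics/w6.png",np.hstack([a,s])[:,:,::-1])
```

```text
(no output)
```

View pics/w6.png

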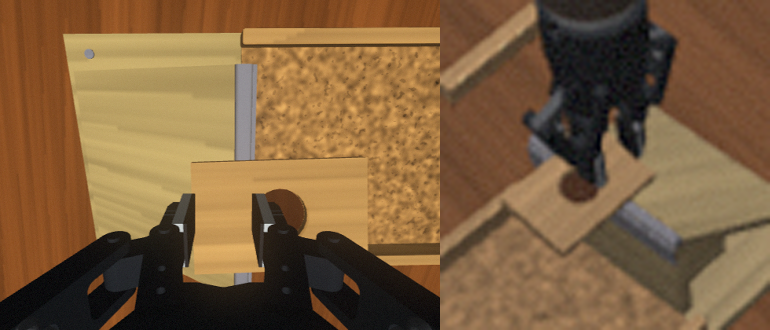

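The plate is now nearer level: its far edge runs from (192,163) to (366,157) and its sides are almost parallel. It rests across the nose at x≈245. I'll keep levelling it with a small sideways drag.

jog_arm([
  {"x": -2,"y": 0,"z": 1,"spin": 0,"fingers": 1},
  {"x": -4,"y": 0,"z": 2,"spin": 0,"fingers": 1},
  {"x": -6,"y": 0,"z": 3,"spin": 0,"fingers": 1},
  {"x": -8,"y": 0,"z": 3,"spin": 0,"fingers": 1},
  {"x": -10,"y": 0,"z": 3,"spin": 0,"fingers": 1},
  {"x": -12,"y": 0,"z": 3,"spin": 0,"fingers": 1},
])

```text
clock: 11.45
eef_pos: [0.5946, -0.2279, 0.116]
tool_rot: [0.66, 0.751, 0.006, 0.005]
ft_force: [-0.2, 12.2, 27.7]
grip_width: 0.032
grasp_force: 84.3
```

jog_arm([
  {"x": -3,"y": 0,"z": 1,"spin": 0,"fingers": 1},
  {"x": -6,"y": 0,"z": 2,"spin": 0,"fingers": 1},
  {"x": -9,"y": 0,"z": 3,"spin": 0,"fingers": 1},
  {"x": -9,"y": 0,"z": 3,"spin": 0,"fingers": 1},
])

```text
clock: 11.95
eef_pos: [0.5965, -0.2355, 0.1155]
tool_rot: [0.659, 0.752, 0.007, 0.006]
ft_force: [-2.8, 13.2, 35.5]
grip_width: 0.032
grasp_force: 89.8
```

jog_arm([
  {"x": 0,"y": 0,"z": -10,"spin": 0,"fingers": 1},
  {"x": 8,"y": 0,"z": -30,"spin": 0,"fingers": 1},
  {"x": 18,"y": 0,"z": -60,"spin": 0,"fingers": 1},
  {"x": 18,"y": 0,"z": -60,"spin": 0,"fingers": 1},
  {"x": 18,"y": 0,"z": -60,"spin": 0,"fingers": 1},
])

```text
clock: 12.58
eef_pos: [0.5871, -0.2211, 0.1636]
tool_rot: [0.661, 0.75, -0.0, -0.001]
ft_force: [0.2, -0.2, -0.9]
grip_width: 0.0321
grasp_force: 69.5
```

Run:
```python
from workcell import camera,readout
import pickle
from h import *
w=camera("wrist");s=camera("scene");pickle.dump((w,s),open("r3.pkl","wb"))
o=readout.get_obs();print(o["eef_pos"].round(4),o["tool_rot"].round(3))
g=cv2.cvtColor(w["pixels"],cv2.COLOR_RGB2GRAY).astype(float);g=cv2.GaussianBlur(g,(5,5),0)
gx=cv2.Sobel(g,cv2.CV_64F,1,0);gy=cv2.Sobel(g,cv2.CV_64F,0,1)
im=w["pixels"]
for c in (250,265,280,330,360,390,420,440,455):
    col=np.abs(gy[170:380,c]);k=[i+170 for i in range(1,len(col)-1) if col[i]>60 and col[i]>=col[i-1] and col[i]>col[i+1]];print("col",c,k)
for r in (215,220,225,230,235,240,260,280,300,320,335,345):
    row=np.abs(gx[r,190:520]);k=[i+190 for i in range(1,len(row)-1) if row[i]>60 and row[i]>=row[i-1] and row[i]>row[i+1]];print("row",r,k)
```

```text
[ 0.5868 -0.2211  0.163 ] [ 0.661  0.75  -0.001 -0.002]
col 250 [199, 203, 339, 359]
col 265 [198, 202, 338, 362]
col 280 [197, 201, 337, 364]
col 330 [194, 198, 245, 339, 359]
col 360 [179, 192, 197, 233]
col 390 [186, 190, 195, 303]
col 420 [189, 193, 294, 371]
col 440 [182, 187, 192, 301, 349, 361]
col 455 [187, 191, 311, 363, 374]
row 215 [493]
row 220 []
row 225 [464, 502]
row 230 [464, 493, 504]
row 235 [345, 369, 482, 508]
row 240 [337, 377]
row 260 [215, 227, 239, 248, 320, 329, 341, 388, 490]
row 280 [205, 220, 234, 248, 319, 334, 349, 383, 460, 483, 517]
row 300 [233, 247, 321, 379, 402, 438, 459]
row 320 [243, 249, 325, 469]
row 335 [233, 236, 241, 250, 323, 328, 332, 336, 493]
row 345 [232, 336, 508]
```

Run:
```python
import pickle
from h import *
from scipy.spatial.transform import Rotation as Ro
w,s=pickle.load(open("r3.pkl","rb"))
T=np.array([.5868,-.2211,.163])
yaw=.122+.06
for roll in (0,5,10,15):
    # base frame: x along length (tray +), y = low side (ramp +y); roll>0: +y side down
    R=Ro.from_euler("ZX",[yaw,-np.radians(roll)]).as_matrix()
    ax=T+[0,0,.0044]; loc=np.array([-.032,-.0035,.0025])   # grip axis in base frame
    f=lambda p:proj(w,ax+R@(np.array(p)-loc))[0]
    L=lambda a,b,c:a[1]+(b[1]-a[1])*(c-a[0])/(b[0]-a[0])
    a,b=f([-.05,.032,.005]),f([.05,.032,.005]);a2,b2=f([-.05,.032,-.005]),f([.05,.032,-.005]);h,k=f([-.05,-.032,.005]),f([.05,-.032,.005])
    print(roll,"low top@265,@440",L(a,b,265).round(1),L(a,b,440).round(1),"low bot",L(a2,b2,265).round(1),L(a2,b2,440).round(1),"high@265",L(h,k,265).round(1),"right edge slope",((k-b)[0]/(k-b)[1]).round(3),b.round(0),k.round(0))
print("obs   low top 202,192  bot 198,187  high 338  slope -.067, b~(464,190)")
```

```text
0 low top@265,@440 187.0 177.4 low bot 181.9 172.2 high@265 322.7 right edge slope -0.105 [485. 175.] [470. 313.]
5 low top@265,@440 185.2 175.5 low bot 182.2 172.5 high@265 325.4 right edge slope -0.051 [481. 173.] [473. 315.]
10 low top@265,@440 184.0 174.3 low bot 183.1 173.4 high@265 327.6 right edge slope -0.001 [477. 172.] [476. 317.]
15 low top@265,@440 183.5 173.8 low bot 184.5 174.8 high@265 329.5 right edge slope 0.047 [473. 172.] [480. 319.]
obs   low top 202,192  bot 198,187  high 338  slope -.067, b~(464,190)
```

Run:
```python
import pickle
from h import *
from scipy.spatial.transform import Rotation as Ro
w1,_=pickle.load(open("r1.pkl","rb"));w,_=pickle.load(open("r3.pkl","rb"))
def mod(w,T,yaw,roll):
    R=Ro.from_euler("ZX",[yaw,-np.radians(roll)]).as_matrix();ax=np.array(T)+[0,0,.0044];loc=np.array([-.032,-.0035,.0025])
    return [proj(w,ax+R@(np.array(p)-loc))[0].round(0) for p in([-.05,.032,.005],[.05,.032,.005],[-.05,-.032,.005])]
print("r1 pred",mod(w1,[.5893,-.2176,.2445],.12,30),"obs (248,206),(466,207),(238,352)")
print("r3 pred",mod(w,[.5868,-.2211,.163],.18,3))
g=cv2.GaussianBlur(cv2.cvtColor(w["pixels"],cv2.COLOR_RGB2GRAY).astype(float),(3,3),0)
gy=cv2.Sobel(g,cv2.CV_64F,0,1)
for c in range(232,256,3): print(c,np.round(gy[190:212,c]).astype(int).tolist())
for c in range(450,492,4): print(c,np.round(gy[176:198,c]).astype(int).tolist())
```

```text
r1 pred [array([250., 185.]), array([466., 186.]), array([245., 332.])] obs (248,206),(466,207),(238,352)
r3 pred [array([240., 187.]), array([482., 174.]), array([252., 325.])]
232 [-11, -10, -9, -9, -2, 5, 4, 3, 4, 5, 4, 1, -8, -12, -7, -9, -17, -19, -17, -14, -13, -13]
235 [-6, -9, -8, -5, -5, -5, 0, 3, 4, 5, 4, 4, -1, -6, -4, -9, -19, -18, -16, -22, -18, -7]
238 [-8, -5, -3, -5, -7, -5, -1, 2, -1, 0, 6, 6, 2, -2, -7, -10, -11, -14, -17, -19, -19, -13]
241 [-5, -5, -10, -12, -5, 0, 1, -1, -44, -116, -125, -70, -8, 70, 121, 83, 19, 0, 2, 0, -7, -12]
244 [-6, -7, -5, -2, -5, -8, -3, -15, -130, -295, -257, -69, 70, 196, 240, 131, 27, 4, 5, 3, -4, -7]
247 [-4, 0, -3, -7, -8, -5, -6, -44, -171, -287, -216, -52, 85, 223, 238, 104, 15, 5, 5, 2, -3, -8]
250 [-4, -6, -7, -2, -2, -7, -10, -64, -206, -283, -179, -32, 109, 257, 229, 66, -3, 3, 4, 0, -3, -4]
253 [-1, -4, -7, -6, -5, -6, -9, -79, -232, -281, -151, -4, 133, 251, 202, 54, -2, 9, 5, -5, -6, -4]
450 [-36, -40, -32, -4, 30, 53, 62, 41, -2, -69, -172, -214, -122, 16, 165, 273, 204, 50, -11, -8, -6, -9]
454 [-18, -8, 6, 14, 7, -20, -3
[... 267 characters left out ...]
-8, -14, -14]
466 [-25, -19, -9, 0, 8, 11, 13, 17, 20, 22, 22, 19, 15, 14, 23, 15, -18, -38, -37, -24, -5, -5]
470 [23, 34, 40, 38, 28, 12, 3, 4, 5, -1, -6, 13, 36, 23, -8, -20, -20, -19, -19, -23, -29, -32]
474 [2, 5, 10, 9, 2, -11, -19, -10, 5, 8, 7, 20, 24, -6, -35, -13, 35, 54, 39, 9, -24, -48]
478 [42, 28, 2, -30, -62, -81, -66, -20, 26, 60, 74, 63, 38, 9, -10, -11, -9, -19, -30, -32, -27, -22]
482 [16, 32, 46, 42, 25, 4, -18, -28, -20, -6, 11, 29, 35, 20, -17, -63, -99, -111, -96, -52, 8, 39]
486 [-28, 45, 88, 74, 30, -4, -24, -20, 19, 65, 78, 55, 24, -1, -21, -42, -62, -72, -67, -45, -18, -1]
490 [-41, -26, 0, 30, 49, 44, 23, 5, -9, -12, -1, 8, 0, 0, 23, 32, 14, -10, -27, -29, -9, 20]
```

Checking the edge lengths and slopes: the roll is nearly out (about 2°), but the tray end seems to hang about 8° low. I'll touch that end on the nose lightly to test this and level it.

jog_arm([
  {"x": 0,"y": -24,"z": 0,"spin": 0,"fingers": 1},
  {"x": 0,"y": -47,"z": 0,"spin": 0,"fingers": 1},
  {"x": 0,"y": -47,"z": 20,"spin": 0,"fingers": 1},
  {"x": 0,"y": -47,"z": 32,"spin": 0,"fingers": 1},
  {"x": 0,"y": -47,"z": 35,"spin": 0,"fingers": 1},
  {"x": 0,"y": -47,"z": 38,"spin": 0,"fingers": 1},
  {"x": 0,"y": -47,"z": 40,"spin": 0,"fingers": 1},
  {"x": 0,"y": -47,"z": 40,"spin": 0,"fingers": 1},
])

```text
clock: 13.68
eef_pos: [0.5414, -0.227, 0.1251]
tool_rot: [0.661, 0.75, 0.0, 0.0]
ft_force: [-0.2, 0.2, -0.6]
grip_width: 0.032
grasp_force: 69.5
```

jog_arm([
  {"x": 0,"y": 0,"z": 1,"spin": 0,"fingers": 1},
  {"x": 0,"y": 0,"z": 2,"spin": 0,"fingers": 1},
  {"x": 0,"y": 0,"z": 3,"spin": 0,"fingers": 1},
  {"x": 0,"y": 0,"z": 4,"spin": 0,"fingers": 1},
  {"x": 0,"y": 0,"z": 4,"spin": 0,"fingers": 1},
])

```text
clock: 14.3
eef_pos: [0.5415, -0.2274, 0.1218]
tool_rot: [0.661, 0.75, 0.0, 0.001]
ft_force: [-1.4, -1.1, 4.4]
grip_width: 0.032
grasp_force: 71.1
```

jog_arm([
  {"x": 0,"y": 0,"z": 2,"spin": 0,"fingers": 1},
  {"x": 0,"y": 0,"z": 4,"spin": 0,"fingers": 1},
  {"x": 0,"y": 0,"z": 6,"spin": 0,"fingers": 1},
  {"x": 0,"y": 0,"z": 7,"spin": 0,"fingers": 1},
  {"x": 0,"y": 0,"z": 7,"spin": 0,"fingers": 1},
])

```text
clock: 14.92
eef_pos: [0.5429, -0.2281, 0.1177]
tool_rot: [0.661, 0.75, 0.001, 0.003]
ft_force: [-4.7, -0.4, 15.6]
grip_width: 0.0318
grasp_force: 86.6
```

jog_arm([
  {"x": 0,"y": 0,"z": 2,"spin": 0,"fingers": 1},
  {"x": 0,"y": 0,"z": 3,"spin": 0,"fingers": 1},
  {"x": 0,"y": 0,"z": 3,"spin": 0,"fingers": 1},
  {"x": 0,"y": 0,"z": -20,"spin": 0,"fingers": 1},
  {"x": 0,"y": 0,"z": -58,"spin": 0,"fingers": 1},
  {"x": 0,"y": 25,"z": -58,"spin": 0,"fingers": 1},
  {"x": 0,"y": 50,"z": -58,"spin": 0,"fingers": 1},
  {"x": 0,"y": 50,"z": -58,"spin": 0,"fingers": 1},
])

```text
clock: 15.92
eef_pos: [0.5917, -0.2201, 0.1709]
tool_rot: [0.661, 0.751, -0.0, -0.0]
ft_force: [-0.4, -0.1, 0.4]
grip_width: 0.0322
grasp_force: 82.0
```

Run:
```python
from workcell import camera,readout
import pickle
from h import *
w=camera("wrist");s=camera("scene");pickle.dump((w,s),open("r4.pkl","wb"))
o=readout.get_obs();print(o["eef_pos"].round(4),o["tool_rot"].round(3))
g=cv2.GaussianBlur(cv2.cvtColor(w["pixels"],cv2.COLOR_RGB2GRAY).astype(float),(3,3),0)
gy=cv2.Sobel(g,cv2.CV_64F,0,1)
for c in list(range(232,260,4))+[300,400]+list(range(450,500,4)):
    k=gy[170:225,c];print(c,"neg",170+k.argmin(),int(k.min()),"pos",170+k.argmax(),int(k.max()))
ex=np.array([np.cos(.125),np.sin(.125),0]);print("TCP to nose line along ramp x",(o["eef_pos"]-np.array([.6056,-.2224,.11]))@ex, "cross",(o["eef_pos"]-np.array([.6056,-.2224,.11]))@[-ex[1],ex[0],0])
im=w["pixels"].astype(int)
for r in (110,140,170): 
    p=im[r,230:380];m=np.where(p[:,2]-p[:,0]>-12)[0]+230;print("nose cols",r,m.min(),m.max(),onz(w,((m.min()+m.max())/2,r),.109).round(4))
```

```text
[ 0.59   -0.2204  0.1709] [ 0.661  0.75  -0.001 -0.001]
232 neg 208 -17 pos 223 32
236 neg 208 -17 pos 223 40
240 neg 200 -108 pos 205 150
244 neg 199 -281 pos 205 242
248 neg 199 -279 pos 205 238
252 neg 199 -275 pos 205 233
256 neg 199 -269 pos 204 245
300 neg 196 -145 pos 202 236
400 neg 190 -273 pos 196 240
450 neg 187 -200 pos 193 249
454 neg 187 -199 pos 192 274
458 neg 186 -255 pos 192 263
462 neg 187 -165 pos 192 258
466 neg 189 -165 pos 192 252
470 neg 190 -114 pos 192 162
474 neg 191 -91 pos 177 84
478 neg 224 -72 pos 213 53
482 neg 210 -56 pos 179 81
486 neg 182 -47 pos 201 94
490 neg 195 -71 pos 200 77
494 neg 208 -103 pos 201 140
498 neg 181 -76 pos 184 106
TCP to nose line along ramp x -0.015238677640298456 cross 0.003914451462415498
nose cols 110 300 319 [ 0.5962 -0.1542  0.109 ]
nose cols 140 300 318 [ 0.5984 -0.1712  0.109 ]
nose cols 170 300 317 [ 0.6007 -0.189   0.109 ]
```

Level is now good: roll about 0°, pitch about 3°, and the middle about 17 mm past the nose and 60 mm above it. I'll trim the yaw, go up a little, and release.

jog_arm([
  {"x": 0,"y": 0,"z": -6,"spin": 2.3,"fingers": 1},
  {"x": 0,"y": 0,"z": -6,"spin": 2.3,"fingers": 1},
  {"x": 0,"y": 0,"z": -6,"spin": 2.3,"fingers": 1},
  {"x": 0,"y": 0,"z": -6,"spin": 2.3,"fingers": 1},
])

```text
clock: 16.52
eef_pos: [0.5904, -0.2207, 0.1777]
tool_rot: [0.676, 0.737, -0.0, -0.0]
ft_force: [-0.5, 0.2, -0.5]
grip_width: 0.0321
grasp_force: 82.0
```

jog_arm([
  {"x": 0,"y": 0,"z": 0,"spin": 0,"fingers": -0.05},
  {"x": 0,"y": 0,"z": 0,"spin": 0,"fingers": -0.05},
  {"x": 0,"y": 0,"z": -40,"spin": 0,"fingers": -0.05},
  {"x": 0,"y": 0,"z": -100,"spin": 0,"fingers": -0.05},
  {"x": 0,"y": 0,"z": -130,"spin": 0,"fingers": -0.05},
  {"x": 0,"y": 0,"z": -130,"spin": 0,"fingers": -0.05},
  {"x": 0,"y": 0,"z": -130,"spin": 0,"fingers": -0.05},
])

```text
clock: 17.4
eef_pos: [0.5906, -0.2206, 0.307]
tool_rot: [0.676, 0.737, -0.0, -0.001]
ft_force: [-0.5, 0.8, 0.1]
grip_width: 0.0449
grasp_force: 0.0
```

Run:
```python
from workcell import camera,readout
import pickle
from h import *
d=pickle.load(open("c0.pkl","rb"))
ex=np.array([np.cos(.125),np.sin(.125),0]);ey=np.array([-ex[1],ex[0],0]);N=np.array([.604,-.2224,0])
for n in("scene","top"):
    c=camera(n);pickle.dump(c,open(n+"5.pkl","wb"));a=c["pixels"].astype(int);b=d[n]["pixels"].astype(int)
    poly=proj(c,[N+ex*x+ey*y+[0,0,.02] for x,y in((.012,-.095),(.228,-.095),(.228,.095),(.012,.095))]).astype(np.int32)
    m=np.zeros(a.shape[:2],np.uint8);cv2.fillPoly(m,[poly],1)
    D=((np.abs(a-b).sum(2)>45)&(m>0)).astype(np.uint8);D=cv2.morphologyEx(D,cv2.MORPH_CLOSE,np.ones((5,5)));D=cv2.morphologyEx(D,cv2.MORPH_OPEN,np.ones((3,3)))
    k,l,st,ce=cv2.connectedComponentsWithStats(D)
    for i in range(1,k):
        if st[i,4]>60:
            ct=cv2.findContours((l==i).astype(np.uint8),cv2.RETR_EXTERNAL,cv2.CHAIN_APPROX_NONE)[0][0]
            P=np.array([onz(c,q,.025)[:2] for q in ct[:,0].astype(float)],np.float32)*1000
            r=cv2.minAreaRect(P);col=a[l==i]
            ctr=np.array([r[0][0]/1000,r[0][1]/1000,0])-N
            print(n,"area",st[i,4],"rect mm",np.round(r[1]),"ctr ramp",(ctr@ex).round(3),(ctr@ey).round(3),"colour",col.mean(0).round(),col.std(0).round(),"dark px",(col.sum(1)<220).sum())
o=readout.get_obs();print(o["clock"],o["eef_pos"].round(3),o["grip_width"])
```

```text
scene area 691 rect mm [106.  69.] ctr ramp 0.087 0.046 colour [159. 126.  91.] [17. 13. 10.] dark px 2
top area 3337 rect mm [218. 193.] ctr ramp 0.121 0.003 colour [142. 109.  69.] [36. 26. 15.] dark px 329
17.5 [ 0.59  -0.22   0.306] 0.04447422595113883
```

jog_arm([
  {"x": 0,"y": -60,"z": 0,"spin": 0,"fingers": -0.05},
  {"x": 0,"y": -120,"z": 0,"spin": 0,"fingers": -0.05},
  {"x": 0,"y": -180,"z": 0,"spin": 0,"fingers": -0.05},
  {"x": 0,"y": -220,"z": 0,"spin": 0,"fingers": -0.05},
  {"x": 0,"y": -220,"z": 0,"spin": 0,"fingers": -0.05},
])

```text
clock: 18.12
eef_pos: [0.3687, -0.2392, 0.3074]
tool_rot: [0.677, 0.736, -0.0, -0.001]
ft_force: [0.9, -0.9, -0.2]
grip_width: 0.0448
grasp_force: 0.0
```

Run:
```python
from workcell import camera,readout
import pickle
from h import *
ex=np.array([np.cos(.125),np.sin(.125),0]);ey=np.array([-ex[1],ex[0],0]);N=np.array([.604,-.2224,0])
d=pickle.load(open("c0.pkl","rb"));B={}
for n in("scene","top"):
    c=camera(n);a=cv2.GaussianBlur(c["pixels"],(3,3),0).astype(int);b=cv2.GaussianBlur(d[n]["pixels"],(3,3),0).astype(int)
    poly=proj(c,[N+ex*x+ey*y+[0,0,.02] for x,y in((.012,-.093),(.228,-.093),(.228,.093),(.012,.093))]).astype(np.int32)
    m=np.zeros(a.shape[:2],np.uint8);cv2.fillPoly(m,[poly],1)
    for th in (45,60):
        D=((np.abs(a-b).sum(2)>th)&(m>0)).astype(np.uint8);D=cv2.morphologyEx(D,cv2.MORPH_CLOSE,np.ones((5,5)));D=cv2.morphologyEx(D,cv2.MORPH_OPEN,np.ones((5,5)))
        k,l,st,ce=cv2.connectedComponentsWithStats(D)
        if k<2: print(n,th,"none");continue
        i=1+st[1:,4].argmax();ct=max(cv2.findContours((l==i).astype(np.uint8),cv2.RETR_EXTERNAL,cv2.CHAIN_APPROX_NONE)[0],key=len)
        bx=cv2.boxPoints(cv2.minAreaRect(np.array([onz(c,q,.025)[:2] for q in ct[:,0].astype(float)],np.float32)*1000))
        R=[[round(float((np.array([*p,0])/1000-N)@e),3) for e in(ex,ey)] for p in bx]
        print(n,th,st[i,4],"box ramp",R,"dark",(a[l==i].sum(1)<220).sum(),"colour",a[l==i].mean(0).round(),"ctr px",ce[i].round(1)); B[n]=(c,ce[i])
p,e=two(*B["scene"],*B["top"]);print("centre tri",p.round(4),e.round(4),"ramp",((p-N)@ex).round(3),((p-N)@ey).round(3))
```

```text
scene 45 609 box ramp [[0.029, 0.045], [0.066, -0.01], [0.151, 0.047], [0.115, 0.102]] dark 0 colour [159. 126.  91.] ctr px [211.2 213.1]
scene 60 322 box ramp [[0.052, 0.009], [0.094, -0.019], [0.149, 0.064], [0.107, 0.092]] dark 0 colour [160. 127.  92.] ctr px [207.1 215.2]
top 45 481 box ramp [[0.025, 0.048], [0.055, -0.007], [0.14, 0.039], [0.111, 0.093]] dark 0 colour [195. 153.  97.] ctr px [337.5 177.2]
top 60 301 box ramp [[0.028, 0.045], [0.056, -0.005], [0.137, 0.04], [0.108, 0.09]] dark 0 colour [197. 155.  98.] ctr px [337.9 174.8]
centre tri [ 0.6952 -0.175   0.0101] 0.0036 ramp 0.096 0.036
```

```bash
python3 -c "
from workcell import bot
print(bot.job_done())"
```

```text
the job is handed in; nothing more can be done
None
```

The job is handed in at about 18 s: the hold-down is swung clear, and the base flipped over the steel edge and appears to lie flat, pocket down, in the cork tray, judged from image measurements because my picture views were used up.

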